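# Weigh out a portion of scones with tongs

## Task

The dial scale carries three scones, too heavy for the portion marked by its green target hand. Take up the kitchen tongs and with them gently lift off the one scone whose removal brings the black pointer closest to the green hand, leaving the other two on the tray and the other things on the worktop undisturbed; do not touch the scones with the gripper or crush them. Finish while still holding that scone up in the tongs, still, a good hand's width (10 cm) clear above the tray.

Things in the scene. Friction and masses are not known exactly. Their poses are not given: they have to be found in the camera images.
- scale: red spring dial scale, fixed, 190 mm wide, about 295 mm deep. Origin on the worktop under the tray's centre; x points from the dial side to the back, y along the tray. The white dial (130 mm) lies on the face sloping at 30 degrees down to the robot's side, its centre 147 mm in front (-x) of the origin, 40 mm up; readable from above
- scale_tray: sprung steel tray, 130 (x) by 272 mm (y), rim 5 mm above its floor. Origin mid upper face of the floor: 118 mm above the worktop when empty, 0.12 mm lower per gram on it (100 mm with all three scones). The scones stand on it in a row along y, about 88 mm between centres, in any order
- scale_pointer (a joint): the black pointer of the dial, driven by the tray: 0 rad (up the slope, towards the tray) when empty, growing clockwise as one faces the dial by 0.01885 rad (1.08 degrees) per gram; one dial tick is 10 g
- scale_target (a joint): the green target hand under the pointer, same axis, zero, direction and scale as the pointer (0.01885 rad per gram): the weight wanted on the tray. It is set already: leave it alone
- pointer_tip (a point): tip of the black pointer, 56 mm from the dial's axis
- target_tip (a point): tip of the green target hand, 56 mm from the dial's axis
- scone_small: small round golden scone with a browner top and flat underside, 46 mm across, 34 mm tall, 30 g; a dry crumbly crust that breaks if a tong jaw presses it with more than 20 N. Origin at the centre of its underside, z up
- scone_medium: middle-sized round golden scone with a browner top and flat underside, 54 mm across, 39 mm tall, 50 g; a dry crumbly crust that breaks if a tong jaw presses it with more than 20 N. Origin at the centre of its underside, z up
- scone_large: large round golden scone with a browner top and flat underside, 62 mm across, 43 mm tall, 70 g; a dry crumbly crust that breaks if a tong jaw presses it with more than 20 N. Origin at the centre of its underside, z up
- tongs: sprung kitchen tongs lying flat, 28 mm high, about 0.12 kg: two steel arms, red grips, black cupped jaws. Origin on the underside, midway between the grips; x along the tongs to the jaws, y across, z up (frame fixed in the left, +y arm). Hinge at x = -95 mm. Grips 72 mm long (middle at x = 0), 26 mm tall, 59 mm over their outsides when open
- tongs_arm: right (-y) arm of the tongs, turning on the hinge; origin at the hinge, on the underside. Pressing the grips together closes the jaws, 2.2 mm for each mm. The spring pushes back at the grips with 5 N when open, about 8 N with the jaws 46 mm apart; a jaw presses with a little under half of the grip force beyond that
- tongs_jaws (a point): point midway between the open jaws, 115 mm ahead of the tongs' origin and 14 mm above their underside. Jaws: 28 mm tall, 51 mm long, ending 141 mm ahead of the origin; sprung open as found, 96 mm apart inside at their middle, 102 mm over their outsides
- jam_jar: bystander: red jam jar, 64 mm across, 95 mm tall; origin at the centre of its underside
- mug: bystander: blue mug, 82 mm across, 92 mm tall; origin at the centre of its underside
- mixing_bowl: bystander: steel mixing bowl, 190 mm across, 75 mm tall; origin at the centre of its underside
- sauce_bottle: bystander: small dark sauce bottle with a steel cap, 48 mm across, 130 mm tall; origin at the centre of its underside
- side_plate: bystander: white side plate, 170 mm across, 18 mm tall; origin at the centre of its underside
- oil_bottle: bystander: amber oil bottle with a yellow cap, 60 mm across, 190 mm tall; origin at the centre of its underside
Mind the look-alikes: they are no part of the job. Leave any grey or red look-alike of the scone_medium alone. Leave any purple look-alike of the scone_small alone.

How it is judged:
On the way:
1. the tongs are held in the gripper, off the worktop, with all three scones still on the tray (contact force between tongs and the fingers above 1 N and contact force between each of scone_small, scone_medium, scone_large and scale_tray above 0.1 N and height (world z) of tongs above 0.03 m), for 0.2 s.
At the end, for the whole second after the job is handed in: One scone hangs still in the tongs' jaws (over 0.5 N), underside 175 mm or more above the worktop, touching neither gripper, arm nor tray; the fingers hold the tongs; the other two scones stand on the tray; the pointer's tip is within 12.6 mm (12 g) of the target hand's (contact force between tongs and the fingers above 1 N and height (world z) of tongs above 0.08 m and distance between pointer_tip and target_tip below 0.0126 m and ((height (world z) of scone_small above 0.175 m and contact force between scone_small and tongs_arm above 0.5 N and contact force between scone_small and the fingers below 0.05 N and contact force between scone_small and the arm below 0.05 N and contact force between scone_small and scale_tray below 0.05 N and linear speed of scone_small below 0.1 m/s and contact force between each of scone_medium, scone_large and scale_tray above 0.1 N and z of scone_medium in the frame of scale_tray between -0.005 and 0.012 m and z of scone_large in the frame of scale_tray between -0.005 and 0.012 m) or (height (world z) of scone_medium above 0.175 m and contact force between scone_medium and tongs_arm above 0.5 N and contact force between scone_medium and the fingers below 0.05 N and contact force between scone_medium and the arm below 0.05 N and contact force between scone_medium and scale_tray below 0.05 N and linear speed of scone_medium below 0.1 m/s and contact force between each of scone_small, scone_large and scale_tray above 0.1 N and z of scone_small in the frame of scale_tray between -0.005 and 0.012 m and z of scone_large in the frame of scale_tray between -0.005 and 0.012 m) or (height (world z) of scone_large above 0.175 m and contact force between scone_large and tongs_arm above 0.5 N and contact force between scone_large and the fingers below 0.05 N and contact force between scone_large and the arm below 0.05 N and contact force between scone_large and scale_tray below 0.05 N and linear speed of scone_large below 0.1 m/s and contact force between each of scone_small, scone_medium and scale_tray above 0.1 N and z of scone_small in the frame of scale_tray between -0.005 and 0.012 m and z of scone_medium in the frame of scale_tray between -0.005 and 0.012 m))); the arm keeps its last pose, push and grip.
It fails at once if a scone is touched with the gripper's fingers (contact force between any of scone_small, scone_medium, scone_large and the fingers above 0.5 N).
It fails at once if a scone is crushed: a jaw presses it with more than 20 N (contact force between any of scone_small, scone_medium, scone_large and tongs_arm above 20 N).
It fails at once if a scone falls off the tray onto the worktop (height (world z) of any of scone_small, scone_medium, scone_large below 0.06 m).
It fails at once if the green target hand is shifted (distance of target_tip from where it was at the start of the episode above 0.006 m).
It fails at once if a bystander is pushed more than 4 cm or knocked over (distance of any of jam_jar, mug, mixing_bowl, sauce_bottle, side_plate, oil_bottle from where it was at the start of the episode above 0.04 m or angle between any of jam_jar, mug, mixing_bowl, sauce_bottle, side_plate, oil_bottle's own z axis and vertical above 0.6 rad).
It also fails if it takes over 45 s, if anything falls off the work surface, if the arm or the gripper's body presses on something with over 40 N, if the wrist force passes 120 N, or if a joint passes its speed limit or range.

## Robot

A 6-joint arm with a two-finger parallel gripper is mounted at the origin on the work surface. World frame = base frame: x ahead of the robot, y to its left, z up, the work surface at z = 0. Lengths are in m, angles in rad, forces in N, time in s.
With the tool pointing down it reaches from about 0.25 to 0.725 m from the base axis. Payload 4 kg.
Tool frame: the origin (TCP) lies at the very end of the fingers, on their centre line; the grasp point (between the pads) lies 19 mm behind it; z points along the fingers, y is the line along which they close (so a half turn about z gives the same grasp; the last joint's range is limited). The gripper opens to 85 mm and grips with 20 to 120 N. Pads are 22 mm wide; open, the fingers measure 114 mm over their backs; the gripper's body (76 mm by 85 mm) begins 54 mm behind the grasp point. The pads swing forward as they close: fully open they stand 13 mm farther back than shut.
Start: joints at [-1.148, 0.241, 0.005, 1.335, 0, 1.571], TCP at [0.205, -0.456, 0.231] pointing down, gripper open.
Joint ranges: [-2.72, 2.72], [-1.05, 1.87], [-1.09, 1.28], [-1.99, 2.15], [-1.42, 1.44], [-3.14, 3.14]. Speed limits (rad/s): [2.79, 2.79, 3.14, 3.14, 3.14, 3.14].

## Interface

Orientations are given as a unit quaternion [x, y, z, w].
In Python, from workcell import telemetry, vision, workorder gives the robot as it stands.
- The arm moves only by the shell command python3 -m inch 'ROWS'. ROWS is JSON, a list of rows, each a list of 3 entries, a list of its own where there are three numbers: the turn, a rotation vector about the tool's x, y, z scaled (see below), then the shift along the tool's x, y, z scaled (see below), then the closure, from -1 (fully open) to 1 (shut). A call has 1 to 10 rows; each row shifts and turns the commanded pose from where the row before left it, along the tool's axes as they then stand; what a row does not reach is not made up. The controller multiplies each number of a shift by 0.3 m and each number of a turn by 360 degrees. A row lasts 1/12 s, in which the tool goes at most 41.7 mm and 7.16 degrees, less where a joint would pass 70% of its speed; a pose out of reach is approached as far as the arm can. A call with a number of a shift or a turn outside -1 to 1 is refused whole. A call with a gripper value outside its range is refused whole. The fingers move at their own pace and stop on an object; the grip force is fixed at half the most. Time passes only in rows, so rows that do not move let the fingers close. It gives the time, the measured TCP pose, the force, the opening and the grip force at its end, in the units of the state.
- telemetry.get_obs(): the state, without advancing time (a new reading comes with each control period).
- vision.camera(name): name is "side" or "top"; returns a dict with "img" (480x640x3 uint8, red, green, blue), "fov_y" (degrees; the focal length in pixels is half the picture's height over the tangent of half this angle, whatever the lens; pixels are square), "cx", "cy" (the principal point, pixels), "D" ([k1, k2, p1, p2, k3] as OpenCV has them; the pictures are not rectified), "pose" (4x4, takes a point from camera to world coordinates). Camera axes: x right, y up, looking along -z (the intrinsics and any distortion apply to the point x, -y, -z); pixel columns grow to the right and rows downward; lengths in m; the calibration is good to about 2 mm. A picture is of the moment at which its call begins. There is no depth.
- workorder.job_done(): hands the job in; it is judged then, once.
The state is a dict: "clock": time; "joint_pos": joint angles; "joint_vel": joint speeds; "tau": joint torques, N m; "eef_pos": TCP position; "tool_rot": TCP orientation; "ft_force": force on the tool from outside, world axes, zero at the start; "ft_torque": the same for the moment, N m; "grip_width": finger opening in m; "grasp_force": force on a finger pad.
Only numpy, scipy, OpenCV 4.12 (cv2) and the standard library are available. Lean on these libraries where they do the work, as an engineer would, in place of code of your own. Each camera call takes 0.05 s, during which the arm holds its last target. There are 200 camera calls.

## Working session

There is one attempt and no reset: what is moved stays moved. The work goes in short steps, Python scripts to look and compute and a shell command to move; the robot and the scene stay as the last step left them, time stands still between calls to the robot, and variables do not carry over. Pictures are saved under pics/ and viewed, at most 10 in all, crops included, and the job is handed in when it is done.

```bash
mkdir -p pics; cat > h.py <<'E'
import numpy as np, cv2
from workcell import telemetry, vision, workorder
def cam(n):
    c=vision.camera(n); f=240/np.tan(np.radians(c["fov_y"])/2)
    c["K"]=np.array([[f,0,c["cx"]],[0,f,c["cy"]],[0,0,1.]]); c["D"]=np.array(c["D"],float); c["pose"]=np.array(c["pose"]); return c
def ray(c,uv):
    p=cv2.undistortPoints(np.array(uv,float).reshape(-1,1,2),c["K"],c["D"])[:,0]
    d=np.c_[p[:,0],-p[:,1],-np.ones(len(p))]@c["pose"][:3,:3].T
    return c["pose"][:3,3],d
def onz(c,uv,z):
    o,d=ray(c,uv); return o+d*((z-o[2])/d[:,2])[:,None]
def tri(c1,u1,c2,u2):
    o1,d1=ray(c1,[u1]);o2,d2=ray(c2,[u2]);d1=d1[0];d2=d2[0]
    s=np.linalg.lstsq(np.c_[d1,-d2],o2-o1,rcond=None)[0]
    a=o1+s[0]*d1;b=o2+s[1]*d2
    return (a+b)/2,np.linalg.norm(a-b)
def proj(c,P):
    P=np.atleast_2d(P); q=(P-c["pose"][:3,3])@c["pose"][:3,:3]
    return cv2.projectPoints(np.c_[q[:,0],-q[:,1],-q[:,2]],np.zeros(3),np.zeros(3),c["K"],c["D"])[0][:,0]
E
python3 - <<'E'
from h import *
for n in("top","side"):
    c=cam(n); cv2.imwrite(f"pics/{n}0.png",c["img"][:,:,::-1]); print(n,c["K"][0,0],c["cx"],c["cy"],c["D"],c["pose"].round(3).tolist())
print(telemetry.get_obs())
E
```

```text
top 446.68967062775596 323.8175395825118 241.9966980538123 [-0.03445413  0.          0.          0.          0.        ] [[0.023, 0.988, -0.155, 0.427], [-1.0, 0.025, 0.014, -0.06], [0.017, 0.154, 0.988, 1.146], [0.0, 0.0, 0.0, 1.0]]
side 601.4521687671627 306.7103819971407 245.45896547262157 [-0.00192212  0.          0.          0.          0.        ] [[-0.889, 0.251, -0.383, 0.038], [-0.457, -0.523, 0.719, 0.926], [-0.019, 0.815, 0.58, 0.896], [0.0, 0.0, 0.0, 1.0]]
{'clock': 0.1, 'joint_pos': array([-1.14799564e+00,  2.41352745e-01,  3.82706843e-03,  1.33521294e+00,
       -1.24260109e-05,  1.57083154e+00]), 'joint_vel': array([ 8.14285771e-04, -1.36886505e-03,  3.22433582e-03,  6.05184927e-05,
        1.17904508e-03, -1.75106469e-03]), 'tau': array([-3.78098403e-04, -3.73138404e+01,  2.53009719e+01,  1.08813579e-02,
       -6.78998276e-06,  9.79780481e-06]), 'eef_pos': array([ 0.20491388, -0.45543815,  0.23048228]), 'tool_rot': array([ 9.77741272e-01,  2.09811967e-01, -2.09866303e-04, -9.48219275e-04]), 'ft_force': array([-0.06460127,  0.54701406, -0.43407704]), 'ft_torque': array([ 0.0074312 ,  0.00731978, -0.01521941]), 'grasp_force': 0.0, 'grip_width': 0.08507416074600703}
```

View pics/top0.png

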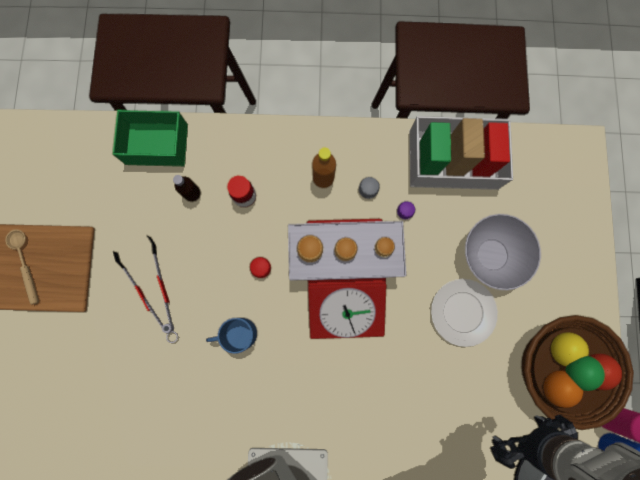

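View pics/side0.png

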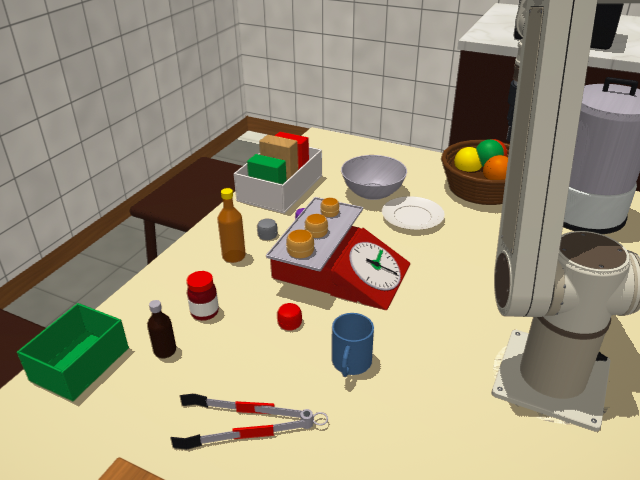

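Top: scones on the tray at (310,247), (346,248), (385,246), largest on the left. Look-alikes: grey (369,187), red (260,267), purple (406,210). Dial at (347,313), with the green hand pointing right and the black one down. Tongs have their hinge at (168,328) and jaws at (118,258) and (152,243). The side view agrees. Next I'll check the dial and tray in one close crop and take measurements.

```bash
python3 - <<'E'
from h import *
t=cam("top");s=cam("side")
a=cv2.resize(t["img"][210:345,280:415],(540,540),interpolation=cv2.INTER_CUBIC)
b=cv2.resize(t["img"][230:350,105:185],(260,390),interpolation=cv2.INTER_CUBIC)
o=np.zeros((540,800,3),np.uint8);o[:,:540]=a;o[:390,540:]=b
cv2.imwrite("pics/crop1.png",o[:,:,::-1])
def blobs(c,lo,hi,amin,box=None):
    hsv=cv2.cvtColor(c["img"],cv2.COLOR_RGB2HSV); m=cv2.inRange(hsv,np.array(lo),np.array(hi))
    n,l,st,ce=cv2.connectedComponentsWithStats(m)
    for i in range(1,n):
        if st[i,4]>=amin and (box is None or (box[0]<ce[i][0]<box[2] and box[1]<ce[i][1]<box[3])): print("  ",st[i],ce[i].round(1))
for c,n,bs in((t,"top",[(290,225,410,345),(100,230,200,350)]),(s,"side",[(260,190,420,310),(160,380,340,460)])):
    print(n,"orange");blobs(c,(8,130,60),(22,255,255),30,bs[0])
    print(n,"green");blobs(c,(45,80,40),(90,255,255),5,bs[0])
    print(n,"red tongs");blobs(c,(0,150,80),(5,255,255),8,bs[1])
    print(n,"black tongs");blobs(c,(0,0,0),(180,255,55),8,bs[1])
E
```

```text
top orange
   [298 236  24  25 487] [309.6 248.1]
   [335 238  22  22 362] [345.6 248.6]
   [376 238  18  18 254] [384.6 246.3]
top green
   [343 310  27   9 105] [353.6 313. ]
top red tongs
   [157 276  12  27  86] [162.8 289.7]
   [135 286  14  25  63] [141.1 295.3]
top black tongs
   [149 237   7  17  41] [153. 246.]
   [114 252  10  16  53] [117.6 259.2]
side orange
   [ 287  198   52   60 1373] [311.6 229.8]
side green
   [371 250  12  20  92] [377.4 260.6]
side red tongs
   [235 401  39  13 270] [249.6 406.3]
   [233 425  41  14 398] [254.5 431.3]
side black tongs
   [181 394  27  13 260] [193.4 399.7]
   [171 435  30  14 305] [186.1 442.1]
```

View pics/crop1.png

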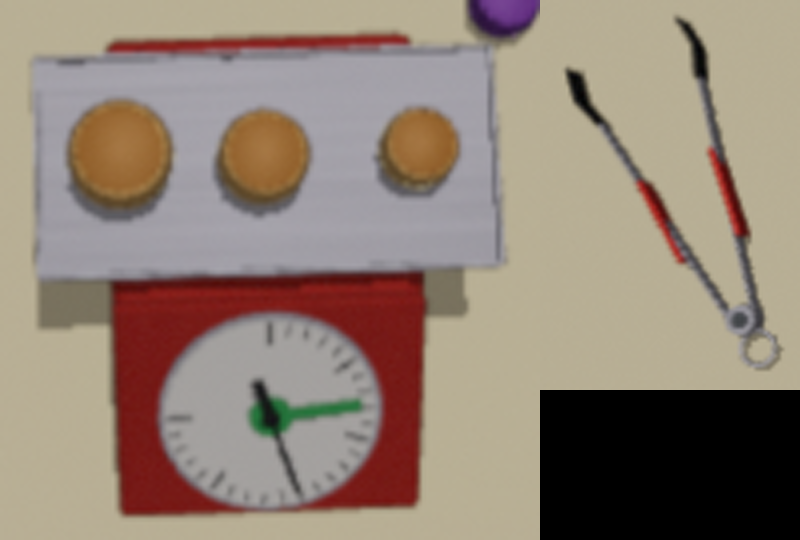

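```bash
python3 - <<'E'
from h import *
t=cam("top");s=cam("side")
np.set_printoptions(precision=4,suppress=True)
# tray
cr=np.array([[32,57],[490,47],[505,265],[38,278]])/4+[280,210]
P=onz(t,cr,.105);print("tray corners",P.tolist());print("centre",P.mean(0))
yd=(P[0]-P[1]+P[3]-P[2]);yaw=np.arctan2(yd[1],yd[0])-np.pi/2;print("yaw",yaw)
R=np.array([[np.cos(yaw),-np.sin(yaw),0],[np.sin(yaw),np.cos(yaw),0],[0,0,1]])
o=P.mean(0)*[1,1,0]
n=R@[-.5,0,np.sqrt(3)/2]; up=R@[np.sqrt(3)/2,0,.5]; right=R@[0,-1,0]
c=o+R@[-.147,0,.04]
print("dial proj",proj(t,c),"seen 347.5 313.7")
def onpl(uv):
    a,d=ray(t,[uv]);d=d[0];return a+d*((c-a)@n)/(d@n)
ax=onpl((347.5,313.7))
for k,uv in dict(green=(370.5,311.2),black=(355,334.2)).items():
    v=onpl(uv)-ax; a=np.arctan2(v@right,v@up)%(2*np.pi); print(k,np.linalg.norm(v),np.degrees(a),"grams",a/.01885)
# tongs
print("gripR",tri(t,(162.8,289.7),s,(249.6,406.3)));print("gripL",tri(t,(141.1,295.3),s,(254.5,431.3)))
print("jawR",tri(t,(153,246),s,(193.4,399.7)));print("jawL",tri(t,(117.6,259.2),s,(186.1,442.1)))
# hinge crop (740,320)/3.25
print("hinge",onz(t,[(105+200/3.25,230+320/3.25)],.014))
h=cv2.cvtColor(s["img"],cv2.COLOR_RGB2HSV)
cs=cv2.resize(s["img"][190:270,265:365],(800,640),interpolation=cv2.INTER_CUBIC)[:600]
cv2.imwrite("pics/sc.png",cs[:,:,::-1])
E
```

```text
tray corners [[0.6300032568903854, 0.011876864787883967, 0.10499999999999998], [0.6433444651473461, -0.2605676373125932, 0.10499999999999998], [0.5134439528826259, -0.2688669792442703, 0.10499999999999998], [0.4992897636340693, 0.0037702980141890857, 0.10499999999999998]]
centre [ 0.5715 -0.1284  0.105 ]
yaw 0.05039998347896324
dial proj [[347.0372 313.2289]] seen 347.5 313.7
green 0.05666948858500815 84.7676779099779 grams 78.48674158085836
black 0.062360958068658816 162.1820046119404 grams 150.16498503782435
gripR (array([0.4765, 0.3301, 0.0136]), np.float64(0.010437482457617131))
gripL (array([0.4504, 0.3779, 0.015 ]), np.float64(0.012970612204708638))
jawR (array([0.5841, 0.3631, 0.0111]), np.float64(0.003260039298319154))
jawL (array([0.5434, 0.448 , 0.0128]), np.float64(0.005916100308264385))
hinge [[0.3761 0.311  0.014 ]]
```

View pics/sc.png

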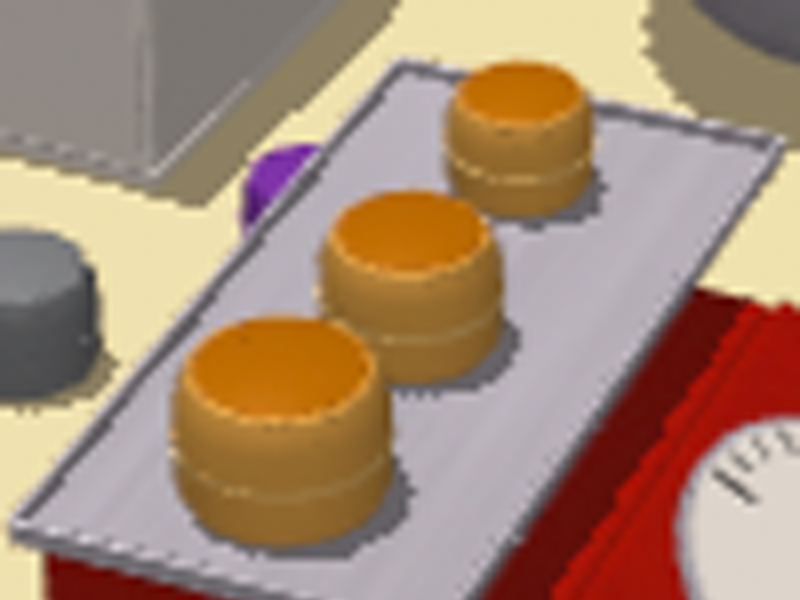

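The dial reads black 150 g (check ✓) and green about 79 g, so scone_large must come off. It's the left scone at top pixel (310,247), clearly the biggest in the crop. Tongs: yaw about 26.5°, origin about (0.4625, 0.3535). Starting the transfer now.

```bash
python3 -m inch '[[[0,0,-0.006],[0.094,-0.097,0],-1],[[0,0,0],[0.094,-0.097,0],-1],[[0,0,0],[0.094,-0.097,0],-1],[[0,0,0],[0.094,-0.097,0],-1],[[0,0,0],[0.094,-0.097,0],-1]]'; python3 - <<'E'
from h import *
t=cam("top");s=cam("side")
ob=telemetry.get_obs();print(ob["joint_pos"].round(3),ob["eef_pos"].round(3),ob["tool_rot"].round(3))
for n,a,b in(("L",(120,150),(281,368)),("M",(265,151),(410,234)),("S",(421,145),(522,93))):
    print(n,tri(t,np.array(a)/4+[280,210],s,np.array(b)/8+[265,190]))
E
```

```text
clock: 0.72
eef_pos: [0.2682, -0.2618, 0.2312]
tool_rot: [0.974, 0.228, 0.0, 0.0]
ft_force: [1.7, -0.2, 1.1]
grip_width: 0.0857
grasp_force: 0.0
[-0.767 -0.011 -0.284  1.299  0.002  1.906] [ 0.269 -0.259  0.231] [ 0.973  0.232  0.    -0.001]
L (array([ 0.57042364, -0.04265919,  0.13634831]), np.float64(0.0016466862209861043))
M (array([ 0.57224307, -0.12591371,  0.1316504 ]), np.float64(0.0025040512573650557))
S (array([ 0.57868149, -0.21614462,  0.12843889]), np.float64(0.0021233305256485595))
```

```bash
for i in 1 2; do python3 -m inch '[[[0,0,-0.0193],[0,0,0],-1],[[0,0,-0.0193],[0,0,0],-1],[[0,0,-0.0193],[0,0,0],-1],[[0,0,-0.0193],[0,0,0],-1],[[0,0,-0.0193],[0,0,0],-1],[[0,0,-0.0193],[0,0,0],-1],[[0,0,-0.0193],[0,0,0],-1],[[0,0,-0.0193],[0,0,0],-1],[[0,0,-0.0193],[0,0,0],-1],[[0,0,-0.0193],[0,0,0],-1]]' >/dev/null; done
python3 -m inch '[[[0,0,-0.0193],[0,0,0],-1],[[0,0,-0.0193],[0,0,0],-1],[[0,0,-0.0193],[0,0,0],-1],[[0,0,-0.0193],[0,0,0],-1],[[0,0,-0.0193],[0,0,0],-1],[[0,0,-0.0165],[0,0,0],-1],[[0,0,0],[0,0,0],-1],[[0,0,0],[0,0,0],-1]]'
cat >> h.py <<'E'
def yaw():
    q=telemetry.get_obs()["tool_rot"]; return np.degrees(2*np.arctan2(q[1],q[0]))
def go(x,y,z):
    "offset to world point in tool axes (tool assumed as measured), in row units"
    from scipy.spatial.transform import Rotation as Ro
    o=telemetry.get_obs(); d=Ro.from_quat(o["tool_rot"]).inv().apply(np.array([x,y,z])-o["eef_pos"])
    print("eef",o["eef_pos"].round(4),"yaw",yaw().round(2),"units",(d/.3).round(4),"rows>=",(np.linalg.norm(d)/.0417).round(1),"F",o["ft_force"].round(1),"w",o["grip_width"].round(4),"g",o["grasp_force"].round(1))
E
python3 -c "
from h import *
print(telemetry.get_obs()['joint_pos'].round(3));go(.4625,.3535,.2)"
```

```text
clock: 3.15
eef_pos: [0.2682, -0.2639, 0.2313]
tool_rot: [-0.224, 0.975, -0.0, -0.0]
ft_force: [-0.9, -0.6, -0.4]
grip_width: 0.0855
grasp_force: 0.0
[-0.777 -0.006 -0.279  1.298 -0.    -1.228]Traceback (most recent call last):
  File "<string>", line 3, in <module>
    print(telemetry.get_obs()['joint_pos'].round(3));go(.4625,.3535,.2)
                                                     ~~^^^^^^^^^^^^^^^^
  File "h.py", line 26, in go
    print("eef",o["eef_pos"].round(4),"yaw",yaw().round(2),"units",(d/.3).round(4),"rows>=",(np.linalg.norm(d)/.0417).round(1),"F",o["ft_force"].round(1),"w",o["grip_width"].round(4),"g",o["grasp_force"].round(1))
                                                                                                                                                              ^^^^^^^^^^^^^^^^^^^^^
AttributeError: 'float' object has no attribute 'round'
```

```bash
sed -i 's/o\["grip_width"\].round(4)/round(o["grip_width"],4)/; s/o\["grasp_force"\].round(1)/round(float(o["grasp_force"]),1)/' h.py
python3 -c "
from h import *
go(.4625,.3535,.2)
t=cam('top');s=cam('side');a=np.radians(26.3);u=np.array([np.cos(a),np.sin(a),0]);v=np.array([-u[1],u[0],0]);o=np.array([.4625,.3535,.0])
for n,x,y,z in(('hinge',-.095,0,.014),('gL',0,.027,.018),('gR',0,-.027,.018),('jL',.115,.049,.016),('jR',.115,-.049,.016)): print(n,proj(t,o+u*x+v*y+[0,0,z]),proj(s,o+u*x+v*y+[0,0,z]))
print(onz(t,[(310,247.5)],.143),onz(t,[(310,249)],.12))
"
```

```text
eef [ 0.2682 -0.2639  0.2313] yaw 205.84 units [-1.4799  1.57    0.1039] rows>= 15.5 F [-0.9 -0.6 -0.4] w 0.0855 g 0.0
hinge [[166.40367553 327.94707334]] [[304.83919656 418.60481234]]
gL [[141.68044944 297.60059632]] [[250.72774371 429.55512037]]
gR [[161.62985307 288.54144185]] [[253.42155353 405.20938674]]
jL [[117.44059909 259.92777514]] [[183.83553297 440.67428657]]
jR [[153.14855409 243.93408036]] [[193.35819355 396.56432524]]
[[ 0.57023609 -0.04244836  0.143     ]] [[ 0.57001999 -0.04215389  0.12      ]]
```

```bash
python3 -m inch '[[[0,0,-0.0015],[-0.0925,0.098,0],-1],[[0,0,0],[-0.0925,0.098,0],-1],[[0,0,0],[-0.0925,0.098,0],-1],[[0,0,0],[-0.0925,0.098,0],-1],[[0,0,0],[-0.0925,0.098,0],-1],[[0,0,0],[-0.0925,0.098,0],-1],[[0,0,0],[-0.0925,0.098,0],-1],[[0,0,0],[-0.0925,0.098,0],-1],[[0,0,0],[-0.0925,0.098,0],-1],[[0,0,0],[-0.0925,0.098,0],-1]]' >/dev/null
python3 -m inch '[[[0,0,0],[-0.0925,0.098,0],-1],[[0,0,0],[-0.0925,0.098,0],-1],[[0,0,0],[-0.0925,0.098,0],-1],[[0,0,0],[-0.0925,0.098,0],-1],[[0,0,0],[-0.0925,0.098,0],-1],[[0,0,0],[-0.0925,0.098,0],-1],[[0,0,0],[0,0,0],-1],[[0,0,0],[0,0,0],-1],[[0,0,0],[0,0,0],-1]]'>/dev/null
python3 -c "
from h import *
go(.4625,.3535,.06)"
```

```text
eef [0.455  0.3554 0.2305] yaw 206.54 units [-0.0205 -0.0164  0.5683] rows>= 4.1 F [-0.  -0.2  0.4] w 0.0852 g 0.0
```

```bash
python3 -m inch '[[[0,0,0],[-0.01,-0.008,0.13],-1],[[0,0,0],[-0.01,-0.008,0.13],-1],[[0,0,0],[0,0,0.13],-1],[[0,0,0],[0,0,0.13],-1],[[0,0,0],[0,0,0],-1]]'
python3 - <<'E'
from h import *
go(.4625,.3535,.004)
t=cam("top");s=cam("side")
o=np.zeros((300,800,3),np.uint8)
o[:,:400]=cv2.resize(t["img"][230:350,90:250],(400,300),interpolation=cv2.INTER_CUBIC)
o[:,400:]=cv2.resize(s["img"][330:480,160:360],(400,300),interpolation=cv2.INTER_CUBIC)
cv2.imwrite("pics/g1.png",o[:,:,::-1])
E
```

```text
clock: 5.25
eef_pos: [0.4578, 0.3484, 0.0682]
tool_rot: [-0.228, 0.974, -0.003, -0.007]
ft_force: [-2.5, -2.1, -1.3]
grip_width: 0.0852
grasp_force: 0.0
eef [0.4578 0.3484 0.0682] yaw 206.41 units [-0.0249  0.0088  0.2135] rows>= 1.5 F [-2.5 -2.1 -1.3] w 0.0852 g 0.0
```

View pics/g1.png

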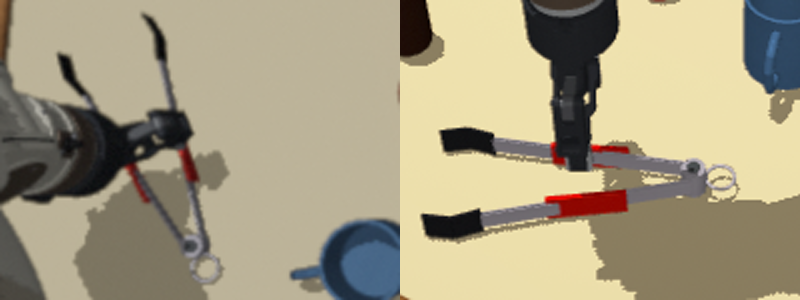

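The gripper straddles the grips just above them, with one finger between the camera and the near grip. Descending the rest in small steps.

```bash
python3 -m inch '[[[0,0,0],[-0.01,0.0,0.03],-1],[[0,0,0],[0,0,0.05],-1],[[0,0,0],[0,0,0.05],-1],[[0,0,0],[0,0,0],-1],[[0,0,0],[0,0,0],-1],[[0,0,0],[0,0,0],-1]]'
python3 -c "
from h import *
go(.4625,.3535,.004)"
```

```text
clock: 5.85
eef_pos: [0.4671, 0.3565, 0.0387]
tool_rot: [-0.23, 0.973, 0.001, 0.002]
ft_force: [-0.5, -0.1, 0.1]
grip_width: 0.0856
grasp_force: 0.0
eef [0.4671 0.3565 0.0387] yaw 206.55 units [ 0.0187 -0.0021  0.1156] rows>= 0.8 F [-0.5 -0.1  0.1] w 0.0856 g 0.0
```

```bash
python3 -m inch '[[[0,0,0],[0.018,-0.002,0.04],-1],[[0,0,0],[0,0,0.04],-1],[[0,0,0],[0,0,0.03],-1],[[0,0,0],[0,0,0],-1],[[0,0,0],[0,0,0],-1],[[0,0,0],[0,0,0],-1]]'
python3 -c "
from h import *
go(.4625,.3535,.002)"
```

```text
clock: 6.35
eef_pos: [0.4618, 0.3531, 0.0043]
tool_rot: [-0.23, 0.973, 0.0, 0.001]
ft_force: [0.2, 0.1, -0.5]
grip_width: 0.0853
grasp_force: 0.0
eef [0.4618 0.3531 0.0043] yaw 206.56 units [-0.0027  0.0001  0.0077] rows>= 0.1 F [ 0.2  0.1 -0.5] w 0.0853 g 0.0
```

```bash
python3 -m inch '[[[0,0,0],[0,0,0],-0.4],[[0,0,0],[0,0,0],-0.4],[[0,0,0],[0,0,0],-0.4],[[0,0,0],[0,0,0],-0.4],[[0,0,0],[0,0,0],-0.4]]'
python3 -m inch '[[[0,0,0],[0,0,0],-0.25],[[0,0,0],[0,0,0],-0.25],[[0,0,0],[0,0,0],-0.25],[[0,0,0],[0,0,0],-0.25]]'
```

```text
clock: 6.77
eef_pos: [0.4616, 0.353, 0.0042]
tool_rot: [-0.23, 0.973, 0.0, 0.001]
ft_force: [-0.1, -0.3, 4.9]
grip_width: 0.0596
grasp_force: 5.8
clock: 7.1
eef_pos: [0.4621, 0.3538, 0.0052]
tool_rot: [-0.23, 0.973, 0.001, 0.002]
ft_force: [-1.5, 0.8, 8.7]
grip_width: 0.0534
grasp_force: 9.4
```

```bash
python3 -m inch '[[[0,0,0],[0,0,-0.02],-0.25],[[0,0,0],[0,0,-0.04],-0.25],[[0,0,0],[0,0,-0.08],-0.25],[[0,0,0],[0,0,-0.12],-0.25],[[0,0,0],[0,0,-0.12],-0.25],[[0,0,0],[0,0,-0.12],-0.25],[[0,0,0],[0,0,-0.1],-0.25],[[0,0,0],[0,0,-0.05],-0.25],[[0,0,0],[0,0,0],-0.25],[[0,0,0],[0,0,0],-0.25]]'
python3 - <<'E'
from h import *
go(.4625,.3535,.2)
t=cam("top");s=cam("side")
o=np.zeros((300,800,3),np.uint8)
o[:,:400]=cv2.resize(t["img"][200:350,50:250],(400,300),interpolation=cv2.INTER_CUBIC)
o[:,400:]=cv2.resize(s["img"][250:475,60:360],(400,300),interpolation=cv2.INTER_CUBIC)
cv2.imwrite("pics/g2.png",o[:,:,::-1])
E
```

```text
clock: 7.93
eef_pos: [0.4611, 0.3525, 0.1983]
tool_rot: [-0.23, 0.973, 0.0, 0.0]
ft_force: [0.2, 0.5, -1.8]
grip_width: 0.0536
grasp_force: 5.1
eef [0.4611 0.3525 0.1983] yaw 206.56 units [-0.0057  0.001  -0.0055] rows>= 0.1 F [ 0.2  0.5 -1.8] w 0.0536 g 5.1
```

View pics/g2.png

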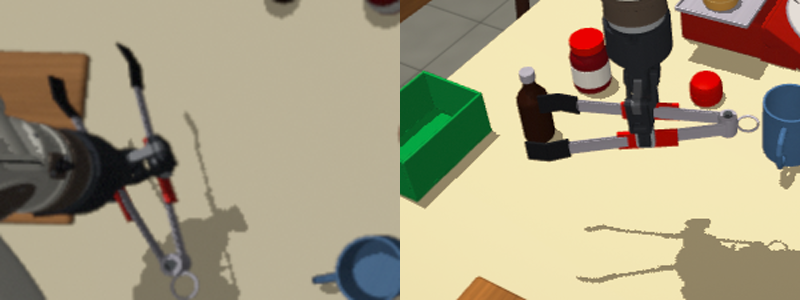

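The tongs are off the worktop and roughly level, with the jaws still open: top (115,232) and (83,249). Next, where the jaws and hinge sit relative to the tool.

```bash
python3 - <<'E'
from h import *
t=cam("top");s=cam("side")
from scipy.spatial.transform import Rotation as Ro
o=telemetry.get_obs();R=Ro.from_quat(o["tool_rot"]).inv()
def loc(c,box):
    h=cv2.cvtColor(c["img"],cv2.COLOR_RGB2HSV);x0,y0,x1,y1=box
    m=np.zeros(h.shape[:2],np.uint8);m[y0:y1,x0:x1]=(h[y0:y1,x0:x1,2]<55)*255
    n,l,st,ce=cv2.connectedComponentsWithStats(m);i=1+st[1:,4].argmax();return ce[i].round(1),st[i,4]
jr=loc(t,(105,215,125,250))[0];jl=loc(t,(72,235,93,262))[0]
print(jr,jl)
sr=np.array([(560-400)/1.3333+60,103/1.3333+250]);sl=np.array([148/1.3333+60,150/1.3333+250])
for n,a,b in(("R",jr,sr),("L",jl,sl),("hinge",(138.5,331),(306,341.5))):
    p,e=tri(t,a,s,b);print(n,p.round(4),e.round(4),"tool",R.apply(p-o["eef_pos"]).round(4))
E
```

```text
[117.1 234.7] [ 81.6 248.8]
R [0.5785 0.3697 0.204 ] 0.0 tool [-0.1141 -0.0369 -0.0088]
L [0.5442 0.4417 0.2043] 0.0042 tool [-0.1157  0.0429 -0.0092]
hinge [0.3758 0.3062 0.2029] 0.0042 tool [ 0.0955 -0.003  -0.0067]
```

```bash
python3 -m inch '[[[0,0,0.008],[0,0,0],-0.25],[[0,0,0.016],[0,0,0],-0.25],[[0,0,0.016],[0,0,0],-0.25],[[0,0,0.016],[0,0,0],-0.25],[[0,0,0.0096],[0,0,0],-0.25],[[0,0,0],[0,0,0],-0.25],[[0,0,0],[0,0,0],-0.25]]'
python3 -c "
from h import *
go(.455,-.05,.2)"
```

```text
clock: 8.72
eef_pos: [0.4605, 0.3521, 0.1969]
tool_rot: [-0.027, 1.0, -0.001, -0.001]
ft_force: [0.9, 0.5, -1.0]
grip_width: 0.0536
grasp_force: 5.1
eef [0.4605 0.3521 0.1969] yaw 183.04 units [ 0.0893 -1.3374 -0.0082] rows>= 9.6 F [ 0.9  0.5 -1. ] w 0.0536 g 5.1
```

```bash
python3 -m inch '[[[0,0,0],[0,-0.05,0],-0.25],[[0,0,0],[0.007,-0.08,0],-0.25],[[0,0,0],[0.008,-0.11,0],-0.25],[[0,0,0],[0.008,-0.11,0],-0.25],[[0,0,0],[0.008,-0.11,0],-0.25],[[0,0,0],[0.008,-0.11,0],-0.25],[[0,0,0],[0.008,-0.11,0],-0.25],[[0,0,0],[0.008,-0.11,0],-0.25],[[0,0,0],[0.008,-0.11,0],-0.25],[[0,0,0],[0.008,-0.11,-0.008],-0.25]]' >/dev/null
python3 -m inch '[[[0,0,0],[0.008,-0.11,0],-0.25],[[0,0,0],[0.008,-0.11,0],-0.25],[[0,0,0],[0,-0.07,0],-0.25],[[0,0,0],[0,-0.037,0],-0.25],[[0,0,0],[0,0,0],-0.25],[[0,0,0],[0,0,0],-0.25],[[0,0,0],[0,0,0],-0.25]]' >/dev/null
python3 - <<'E'
from h import *
go(.455,-.05,.2)
t=cam("top");s=cam("side")
o=np.zeros((300,800,3),np.uint8)
o[:,:400]=cv2.resize(t["img"][210:330,250:410],(400,300),interpolation=cv2.INTER_CUBIC)
o[:,400:]=cv2.resize(s["img"][150:300,240:440],(400,300),interpolation=cv2.INTER_CUBIC)
cv2.imwrite("pics/g3.png",o[:,:,::-1])
E
```

```text
eef [ 0.4555 -0.0484  0.2005] yaw 183.03 units [ 0.002  -0.0052  0.0016] rows>= 0.0 F [ 0.1  0.1 -0.9] w 0.0533 g 5.1
```

View pics/g3.png

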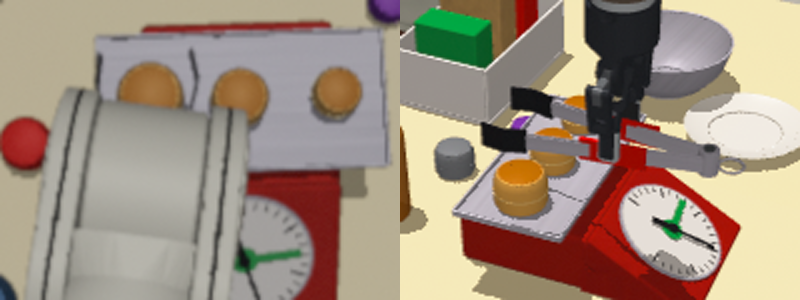

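Side: the jaws at about (283,217) and (307,200) hang over the tray, scones untouched. Top: jaw tips at about (289,233) and (327,230). Next, where the jaws stand relative to the large scone.

```bash
python3 - <<'E'
from h import *
from scipy.spatial.transform import Rotation as Ro
t=cam("top");s=cam("side");o=telemetry.get_obs();R=Ro.from_quat(o["tool_rot"]).inv()
def loc(c,box,v=60):
    h=cv2.cvtColor(c["img"],cv2.COLOR_RGB2HSV);x0,y0,x1,y1=box
    m=np.zeros(h.shape[:2],np.uint8);m[y0:y1,x0:x1]=(h[y0:y1,x0:x1,2]<v)*255
    n,l,st,ce=cv2.connectedComponentsWithStats(m);i=1+st[1:,4].argmax();return st[i],ce[i].round(1)
L=loc(s,(278,205,305,230));Rr=loc(s,(294,188,320,208));print(L,Rr)
TL=loc(t,(284,222,296,250),90);TR=loc(t,(320,222,334,250),90);print(TL,TR)
for n,tt in(("L",TL),("R",TR)):
    for z in(.205,.215):
        p=onz(t,[tt[1]],z)[0];print(n,p.round(4),"tool",R.apply(p-o["eef_pos"]).round(4))
for n,ss in(("L",L),("R",Rr)):
    # intersect side ray with plane of tool x=-.115
    a,d=ray(s,[ss[1]]);n0=R.inv().apply([1,0,0]);q=o["eef_pos"]+n0*-.115;p=a+d[0]*(((q-a)@n0)/(d[0]@n0));print(n,p.round(4),"tool",R.apply(p-o["eef_pos"]).round(4))
E
```

```text
(array([281, 211,  22,  15, 238], dtype=int32), array([291.5, 218.8])) (array([296, 194,  20,  14, 210], dtype=int32), array([305.1, 200.1]))
(array([288, 232,   3,  13,  19], dtype=int32), array([288.8, 238.1])) (array([326, 230,   3,  12,  12], dtype=int32), array([327. , 235.5]))
L [0.5804 0.0022 0.205 ] tool [-0.1273  0.0438 -0.0043]
L [0.5788 0.0016 0.215 ] tool [-0.1256  0.0432 -0.0143]
R [ 0.5882 -0.0791  0.205 ] tool [-0.1307 -0.0378 -0.0043]
R [ 0.5865 -0.0789  0.215 ] tool [-0.129  -0.0375 -0.0143]
L [ 0.5685 -0.0052  0.2043] tool [-0.115   0.037  -0.0036]
R [ 0.5723 -0.0756  0.2111] tool [-0.115  -0.0335 -0.0104]
```

```bash
python3 -m inch '[[[0,0,0],[0,-0.006,0],-0.25],[[0,0,0],[0,-0.009,0.03],-0.25],[[0,0,0],[0,0,0.05],-0.25],[[0,0,0],[0,0,0.05],-0.25],[[0,0,0],[0,0,0.02],-0.25],[[0,0,0],[0,0,0],-0.25],[[0,0,0],[0,0,0],-0.25]]' >/dev/null
python3 - <<'E'
from h import *
go(.4555,-.0525,.115)
t=cam("top");s=cam("side")
o=np.zeros((400,800,3),np.uint8)
o[:,:400]=cv2.resize(t["img"][220:280,280:340],(400,400),interpolation=cv2.INTER_CUBIC)
o[:,400:]=cv2.resize(s["img"][180:280,260:360],(400,400),interpolation=cv2.INTER_CUBIC)
cv2.imwrite("pics/g4.png",o[:,:,::-1])
E
```

```text
eef [ 0.4556 -0.0539  0.1554] yaw 182.95 units [-0.0002  0.0047  0.1348] rows>= 1.0 F [-0.6 -0.3 -1.2] w 0.0533 g 5.1
```

View pics/g4.png

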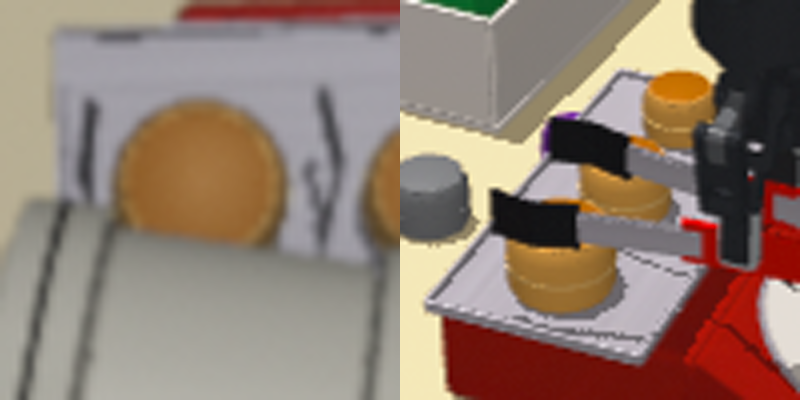

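From the top, jaws at crop x≈88 and 325, scone 115–285. It's nearly centred, so I'll shift about 2.5 mm to +y while descending; the medium scone is clear.

```bash
python3 -m inch '[[[0,0,0],[0,0.008,0],-0.25],[[0,0,0],[0,0,0.03],-0.25],[[0,0,0],[0,0,0.04],-0.25],[[0,0,0],[0,0,0.04],-0.25],[[0,0,0],[0,0,0.025],-0.25],[[0,0,0],[0,0,0],-0.25],[[0,0,0],[0,0,0],-0.25]]' 
python3 -m inch '[[[0,0,0],[0,0,0],-0.2],[[0,0,0],[0,0,0],-0.15],[[0,0,0],[0,0,0],-0.1],[[0,0,0],[0,0,0],-0.1],[[0,0,0],[0,0,0],-0.1]]'
```

```text
clock: 11.6
eef_pos: [0.4554, -0.0514, 0.1149]
tool_rot: [-0.026, 1.0, 0.0, -0.0]
ft_force: [-0.3, -0.4, 0.0]
grip_width: 0.0533
grasp_force: 5.1
clock: 12.02
eef_pos: [0.4559, -0.0515, 0.1155]
tool_rot: [-0.026, 1.0, -0.0, 0.0]
ft_force: [-0.1, 0.7, -2.0]
grip_width: 0.0471
grasp_force: 6.1
```

```bash
for i in 1; do python3 -m inch '[[[0,0,0],[0,0,0],-0.07],[[0,0,0],[0,0,0],-0.05],[[0,0,0],[0,0,0],-0.05],[[0,0,0],[0,0,0],-0.05]]'|tail -3
python3 -m inch '[[[0,0,0],[0,0,0],-0.04],[[0,0,0],[0,0,0],-0.03],[[0,0,0],[0,0,0],-0.03],[[0,0,0],[0,0,0],-0.03]]'|tail -3; done
```

```text
ft_force: [1.1, 0.2, -1.4]
grip_width: 0.0452
grasp_force: 7.1
ft_force: [0.4, -0.2, -1.6]
grip_width: 0.044
grasp_force: 9.8
```

```bash
python3 -m inch '[[[0,0,0],[0,0,0],-0.02],[[0,0,0],[0,0,0],-0.02],[[0,0,0],[0,0,0],-0.02]]'|tail -3
python3 -m inch '[[[0,0,0],[0,0,0],-0.01],[[0,0,0],[0,0,0],-0.01],[[0,0,0],[0,0,0],-0.01]]'|tail -3
python3 -c "
from h import *
go(.4555,-.0515,.115)"
```

```text
ft_force: [0.2, 0.5, -2.0]
grip_width: 0.0439
grasp_force: 16.8
ft_force: [-0.7, 0.2, -0.6]
grip_width: 0.0437
grasp_force: 24.7
eef [ 0.4557 -0.0515  0.1152] yaw 182.95 units [0.0006 0.     0.0007] rows>= 0.0 F [-0.7  0.2 -0.6] w 0.0437 g 24.7
```

```bash
python3 -m inch '[[[0,0,0],[0,0,-0.01],-0.01],[[0,0,0],[0,0,-0.02],-0.01],[[0,0,0],[0,0,-0.03],-0.01],[[0,0,0],[0,0,-0.04],-0.01],[[0,0,0],[0,0,-0.05],-0.01],[[0,0,0],[0,0,-0.05],-0.01],[[0,0,0],[0,0,-0.05],-0.01],[[0,0,0],[0,0,-0.05],-0.01],[[0,0,0],[0,0,-0.05],-0.01],[[0,0,0],[0,0,-0.04],-0.01]]'
python3 -m inch '[[[0,0,0],[0,0,-0.04],-0.01],[[0,0,0],[0,0,-0.02],-0.01],[[0,0,0],[0,0,-0.01],-0.01],[[0,0,0],[0,0,0],-0.01],[[0,0,0],[0,0,0],-0.01],[[0,0,0],[0,0,0],-0.01],[[0,0,0],[0,0,0],-0.01]]'
python3 - <<'E'
from h import *
t=cam("top");s=cam("side")
o=np.zeros((400,800,3),np.uint8)
o[:,:400]=cv2.resize(t["img"][210:345,280:415],(400,400),interpolation=cv2.INTER_CUBIC)
o[:,400:]=cv2.resize(s["img"][120:320,240:440],(400,400),interpolation=cv2.INTER_CUBIC)
cv2.imwrite("pics/g5.png",o[:,:,::-1])
E
```

```text
clock: 14.02
eef_pos: [0.456, -0.0516, 0.2344]
tool_rot: [-0.026, 1.0, -0.0, 0.001]
ft_force: [0.8, -0.1, -1.9]
grip_width: 0.044
grasp_force: 24.6
clock: 14.6
eef_pos: [0.4552, -0.0514, 0.2524]
tool_rot: [-0.026, 1.0, 0.0, -0.001]
ft_force: [0.0, 0.2, -2.4]
grip_width: 0.0435
grasp_force: 24.6
```

View pics/g5.png

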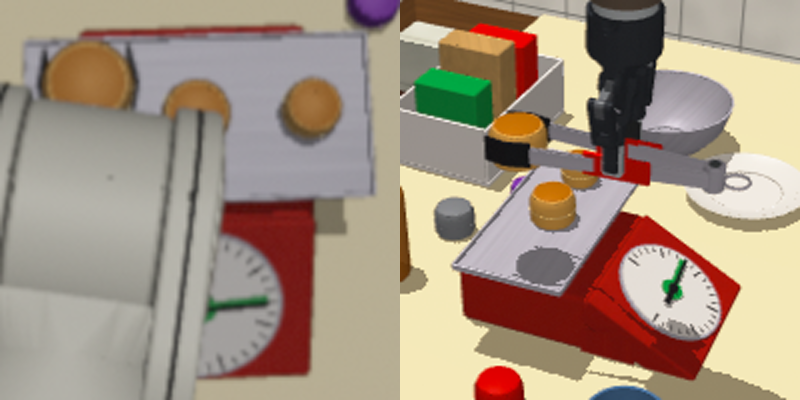

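The large scone hangs in the jaws around crop (515,135), the other two stand on the tray, and the black pointer lies over the green hand. The arm rose 137 mm, so the scone's underside is at about 0.237 m and holding still. Handing in.

```bash
python3 -c "
from h import *
go(.455,-.0515,.252);print(workorder.job_done())"
```

```text
eef [ 0.4553 -0.0515  0.2526] yaw 182.95 units [ 0.0012 -0.0001  0.002 ] rows>= 0.0 F [-0.5  0.2 -2.4] w 0.0434 g 24.6
the job is handed in; nothing more can be done
None
```

The job is handed in: I lifted off the large scone with the tongs and held it still about 12 cm above the tray, the other two scones are still on the tray, and the black pointer lies over the green hand; no verdict was returned.

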